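# Open the seawater valve one turn and start the pump

## Task

Push the red valve wheel round by its upright yellow spoke handle, counter-clockwise seen from above, through exactly one full turn, so that the handle comes back in line with the white pointer. Then press the green button on the grey pump box right down and let it go. Only push with the closed fingertips or the outside of the fingers: do not grip or force the wheel, do not start the pump before the valve is open by its one turn, and leave the tub, vial, bottle and dish where they stand.

Things in the scene. Friction and masses are not known exactly. Their poses are not given: they have to be found in the camera images.
- valve: Grey plastic seawater valve fixed to the bench on a 100 x 100 mm plate, with pipe stubs (40 mm diameter, axis 40 mm above the bench, blue unions) reaching 115 mm from the centre along its own +y and -y. Origin: on the bench, on the vertical axis of the wheel; z is up. Its own +x is the direction of the white pointer, a strip under the wheel that ends in an upturned tab 92 to 97 mm from the axis, 14 mm wide, top 105 mm above the bench. It stands at any yaw.
- valve_wheel (a joint): Turn of the red hand wheel about its vertical axis, rad: 0 at the start with the yellow handle in line with the white pointer, growing counter-clockwise seen from above; one full turn is 6.283. It has stops only at -0.9 and 7.6. Steady friction of 0.16 N m (about 2.5 N at the handle) and light damping: it stays where it is left. The wheel does not rise or sink.
- spoke_handle (a point): The yellow spoke handle: an upright cylinder, 20 mm diameter, fixed on the wheel rim over the end of one of its four spokes, 65 mm from the wheel axis. It reaches from 112 to 155 mm above the bench; this point is on its axis, 135 mm above the bench, and turns with the wheel. The rim is a 16 mm round bar of 65 mm radius, its top 112 mm above the bench; spokes are lower, hub and its steel cap reach 115 mm.
- index_mark (a point): Centre of the upturned white tab of the pointer fixed to the valve, 94.5 mm from the wheel axis, 105 mm above the bench.
- pump_box: Grey pump switch box fixed to the bench, 90 x 80 x 45 mm high, origin at the centre of its underside. The green button, in a black housing, is at the middle of its top. It stands either to the left or to the right of the valve.
- pump_button_top (a point): Centre of the top face of the green button (30 mm diameter), facing up; it moves with the button.
- pump_button (a joint): Travel of the green button, m: 0 released, 0.006 fully down, which takes 5 N; it springs back when let go.
- tub: Loose white specimen tub with pink band and red lid, 90 mm diameter, 85 mm high, origin under its centre. Stands on the side where the pump box is not. Leave alone.
- vial: Loose white sample vial with pink band and blue cap, 27 mm diameter, 58 mm high, origin under its centre; stands close to the valve on the side away from the pointer. Leave alone.
- wash_bottle: Loose white wash bottle with blue cap, 68 mm diameter, 159 mm to the top of the cap, 208 mm with its thin spout; origin under its centre. Leave alone.
- dish: Loose flat round dish, 90 mm diameter, 15 mm high, origin under its centre, beyond the valve. Leave alone.
Things that resemble listed ones, but are neither listed nor needed, are in the scene too. Of the things that look like the pump_box, the largest one is meant.

How it is judged:
On the way, in this order (a step that is already met when the one before it is completed fails the run):
1. the wheel has been pushed half way round (value of joint valve_wheel between 2.8 and 4.5 rad).
2. the wheel stands at one full turn, at rest (value of joint valve_wheel between 6.1232 and 6.4432 rad and velocity of joint valve_wheel between -0.15 and 0.15 rad/s), for 0.2 s.
3. the green button is pressed down (value of joint pump_button above 0.0045 m), for 0.05 s.
At the end, for the whole second after the job is handed in: The wheel stands one full turn (6.28 rad, within 0.16 rad) counter-clockwise from its start, at rest; the green button has been pressed (at least 4.5 mm) after that and is up again; the tub, vial, bottle and dish are at rest within 15 mm of where they stood (value of joint valve_wheel between 6.1232 and 6.4432 rad and velocity of joint valve_wheel between -0.05 and 0.05 rad/s and value of joint pump_button below 0.0015 m and linear speed of each of tub, vial, wash_bottle, dish below 0.02 m/s and distance of each of tub, vial, wash_bottle, dish from where it was at the start of the episode below 0.015 m); the robot touches nothing.
It fails at once if the wheel is pushed the wrong way (more than 0.3 rad clockwise of its start) (value of joint valve_wheel below -0.3 rad).
It fails at once if the wheel is pushed well past one turn (more than 0.4 rad) (value of joint valve_wheel above 6.6832 rad).
It fails at once if the wheel or valve is gripped or forced (over 40 N) (contact force between the fingers and valve above 40 N).
It fails at once if the pump is started while the valve is not open by one turn (value of joint pump_button above 0.003 m and not (value of joint valve_wheel between 6.1232 and 6.4432 rad)).
It fails at once if the tub, vial, bottle or dish is knocked, lifted or carried away (over 15 mm) or tipped (distance of any of tub, vial, wash_bottle, dish from where it was at the start of the episode above 0.015 m or angle between any of tub, vial, wash_bottle, dish's own z axis and vertical above 0.4 rad).
It also fails if it takes over 56 s, if anything falls off the work surface, if the arm or the gripper's body presses on something with over 40 N, if the wrist force passes 120 N, or if a joint passes its speed limit or range.

## Robot

A 6-joint arm with a two-finger parallel gripper is mounted at the origin on the work surface. World frame = base frame: x ahead of the robot, y to its left, z up, the work surface at z = 0. Lengths are in m, angles in rad, forces in N, time in s.
With the tool pointing down it reaches from about 0.375 to 0.9 m from the base axis. Payload 3.1 kg.
Tool frame: the origin (TCP) lies midway between the tips of the shut fingers; the grasp point (between the pads) lies 19 mm behind it; z points along the fingers, y is the line along which they close (so a half turn about z gives the same grasp; the last joint's range is limited). The gripper opens to 85 mm and grips with 20 to 120 N. Pads are 22 mm wide; open, the fingers measure 114 mm over their backs; the gripper's body (76 mm by 85 mm) begins 54 mm behind the grasp point. The pads swing forward as they close: fully open they stand 13 mm farther back than shut.
Start: joints at [0.99, 0.527, 1.433, -0, 1.181, -0.178], TCP at [0.245, 0.575, 0.231] pointing down, gripper open.
Joint ranges: [-3.08, 3.08], [-0.75, 2.2], [0.22, 2.44], [-1.43, 4.57], [0, 2.65], [-2.85, 2.85]. Speed limits (rad/s): [2.79, 2.79, 3.14, 3.14, 3.14, 3.14].

## Interface

Orientations are given as a unit quaternion [x, y, z, w].
In Python, from station import manip gives the robot as it stands.
- The arm moves only by the tool step_arm, never from a script. Its argument "targets" is text: rows parted by semicolons, each of 4 numbers parted by spaces: the shift along the tool's x, y, z in mm, then the turn about the tool's z in degrees. A call has 1 to 12 rows; each row is the pose to reach, as a shift and turn from the pose commanded when the call began, along the tool's axes at that moment; what a row does not reach only later rows make up. A row lasts 1/10 s, in which the tool goes at most 50 mm and 8.59 degrees, less where a joint would pass 70% of its speed; a pose out of reach is approached as far as the arm can. A call with a gripper value outside its range is refused whole. "gripper" is the closure, from 0 (fully open) to 1 (shut), set as the call begins (left out, the last holds). The fingers move at their own pace and stop on an object; "squeeze" is the grip in N (left out, the last holds). Time passes only in rows, so rows that repeat a pose let the fingers close. It gives the time, the measured TCP pose, the force, the opening and the grip force at its end, in the units of the state.
- manip.sense(): the state, without advancing time (a new reading comes with each control period).
- manip.snapshot(name): name is "side" or "top"; returns the picture (480x640x3 uint8, red, green, blue); there is no depth.
- manip.get_calibration(name): a dict with "fov_y" (degrees; the focal length in pixels is half the picture's height over the tangent of half this angle, whatever the lens; pixels are square), "cx", "cy" (the principal point, pixels), "extrinsics" (4x4, takes a point from camera to world coordinates). Camera axes: x right, y down, z forward; pixel columns grow to the right and rows downward; lengths in m; the calibration is good to about 2 mm. A picture is of the moment at which its call begins. get_calibration takes no time and is no camera call.
- manip.sign_off(): hands the job in; it is judged then, once.
Trained networks look in the newest picture that a camera, given by its name, has taken for a name from the list of things; names that differ only in an ending like _2 or _b are one class to them, and where a whole thing is asked for, a point or a joint stands for the part that bears it (a point fixed in the world has none). Each returns a list of dicts, best first, with "p" (0 to 1); they miss things now and then, are a little off and sometimes report something else, mostly with a low value. They report only what shows in the picture. A call takes as long as a camera call. They do not tell look-alikes from the thing itself.
- manip.recognise(camera, query): "position" ([column, row] in pixels, amid what is visible of it).
- manip.masks_of(camera, query): "pixels" (480x640 bool, what is visible of it) and "position" ([column, row] in pixels, amid what is visible of it).
- manip.mark_of(camera, query): "position" ([column, row] in pixels: a listed point, or the origin of a listed thing).
The state is a dict: "t": time; "q": joint angles; "qd": joint speeds; "tau": joint torques, N m; "tcp_pos": TCP position; "tool_rot": TCP orientation; "force": force on the tool from outside, world axes, zero at the start; "ft_torque": the same for the moment, N m; "finger_gap": opening from 0.0 (shut) to 1.0 (fully open); "gripper_force": force on a finger pad.
Only numpy, scipy, OpenCV 4.12 (cv2) and the standard library are available. Lean on these libraries where they do the work, as an engineer would, in place of code of your own. Each camera call takes 0.05 s, during which the arm holds its last target. There are 200 camera calls.

## Working session

There is one attempt and no reset: what is moved stays moved. The work goes in short steps, Python scripts to look and compute and a tool call to move; the robot and the scene stay as the last step left them, time stands still between calls to the robot, and variables do not carry over. Pictures are saved under pics/ and viewed, at most 10 in all, crops included, and the job is handed in when it is done.

Besides the shell and the picture viewer there is one more tool, called after "Emit:" as a command line: name --argument value ..., lists and objects as JSON in quotes. step_arm: Moves the arm, as the interface text tells. Its arguments: {"type":"object","properties":{"targets":{"type":"string"},"gripper":{"type":"number"},"squeeze":{"type":"number"}},"required":["targets"]}

```bash
ls; mkdir -p pics; cat > h.py <<'E'
import numpy as np, cv2
from station import manip
def ray(cam,px):
    c=manip.get_calibration(cam); E=np.array(c["extrinsics"]); f=240/np.tan(np.radians(c["fov_y"])/2)
    d=E[:3,:3]@np.array([(px[0]-c["cx"])/f,(px[1]-c["cy"])/f,1.]); return E[:3,3],d/np.linalg.norm(d)
def at(cam,px,z):
    o,d=ray(cam,px); return o+d*(z-o[2])/d[2]
def snap(cam,fn=None):
    im=manip.snapshot(cam)
    if fn: cv2.imwrite("pics/"+fn,cv2.cvtColor(im,cv2.COLOR_RGB2BGR))
    return im
E
python3 - <<'E'
from h import *
np.set_printoptions(precision=3,suppress=True)
snap("side","side0.png"); snap("top","top0.png")
for c in("side","top"):
    k=manip.get_calibration(c); print(c,k["fov_y"],np.array(k["extrinsics"]))
    for q,z in dict(valve=0,spoke_handle=.135,index_mark=.105,pump_box=0,pump_button_top=.055,tub=0,vial=0,wash_bottle=0,dish=0).items():
        for r in manip.mark_of(c,q)[:3]: print(q,round(r["p"],2),np.array(r["position"]),at(c,r["position"],z))
s=manip.sense();print(s["t"],s["tcp_pos"],s["tool_rot"])
E
```

```text
pics
side 50.0428724007482 [[ 0.762 -0.391  0.517 -0.033]
 [-0.647 -0.48   0.592 -0.732]
 [ 0.016 -0.786 -0.619  0.883]
 [ 0.     0.     0.     1.   ]]
valve 0.73 [325.5 300.5] [ 0.573 -0.083 -0.   ]
spoke_handle 0.81 [339.3 242.2] [ 0.632 -0.059  0.135]
index_mark 0.73 [349.3 246.2] [ 0.667 -0.058  0.105]
pump_box 0.96 [353.8 374.1] [ 0.475 -0.284  0.   ]
pump_box 0.86 [386.5 431.1] [ 0.432 -0.418  0.   ]
pump_box 0.66 [417.7 357.6] [ 0.612 -0.34   0.   ]
pump_button_top 0.73 [357.7 356.5] [ 0.48  -0.285  0.055]
pump_button_top 0.44 [420.3 343.2] [ 0.605 -0.343  0.055]
pump_button_top 0.4 [389.5 412.9] [ 0.434 -0.416  0.055]
tub 0.56 [196.7 245.8] [ 0.44   0.297 -0.   ]
vial 0.63 [356.4 374.8] [ 0.478 -0.288  0.   ]
vial 0.62 [290.1 327. ] [ 0.454 -0.096  0.   ]
dish 0.75 [375.3 261.9] [ 0.769 -0.059 -0.   ]
top 49.361950342169095 [[ 0.015 -0.977  0.21   0.295]
 [-1.    -0.016 -0.003  0.036]
 [ 0.007 -0.21  -0.978  1.596]
 [ 0.     0.     0.     1.   ]]
valve 0.86 [352.7 251.8] [ 0.584 -0.083  0.   ]
spoke_handle 0.78 [346.6 227.9] [ 0.629 -0.056  0.135]
index_mark 0.85 [346.  216.5] [ 0.67  -0.056  0.105]
index_mark 0.17 [355.6 298.3] [ 0.431 -0.084  0.105]
pump_box 0.9 [424.3 285.8] [ 0.482 -0.303  0.   ]
pump_box 0.77 [464.9 300.7] [ 0.438 -0.426  0.   ]
pump_box 0.71 [435.7 247.2] [ 0.603 -0.342  0.   ]
pump_button_top 0.55 [467.7 301.3] [ 0.432 -0.418  0.055]
pump_button_top 0.41 [437.8 241.8] [ 0.609 -0.336  0.055]
pump_button_top 0.39 [425.4 285.2] [ 0.477 -0.295  0.055]
tub 0.94 [223.8 294.2] [0.446 0.31  0.   ]
vial 0.59 [355.6 296.5] [ 0.446 -0.092  0.   ]
wash_bottle 0.81 [173.  231.2] [0.64  0.479 0.   ]
dish 0.63 [343.4 191.2] [ 0.78  -0.053  0.   ]
1.0 [0.245 0.575 0.231] [0.2  0.98 0.   0.  ]
```

```bash
python3 - <<'E'
import cv2
a=cv2.imread("pics/top0.png")[160:330,130:510]; cv2.imwrite("pics/c1.png",cv2.resize(a,None,fx=2.1,fy=2.1,interpolation=3))
a=cv2.imread("pics/side0.png")[190:470,230:500]; cv2.imwrite("pics/c2.png",cv2.resize(a,None,fx=2.1,fy=2.1,interpolation=3))
E
```

```text
(no output)
```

View pics/c1.png

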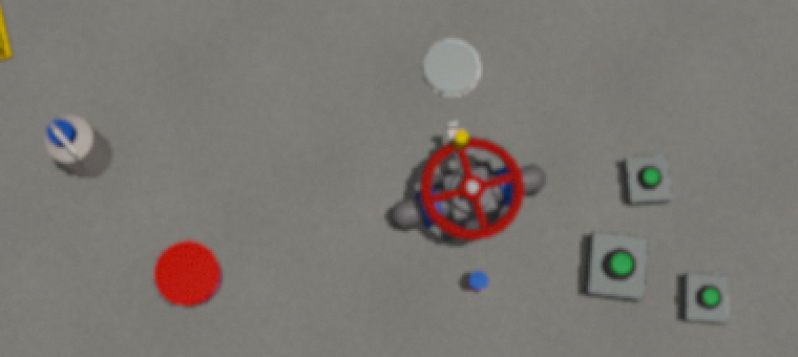

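View pics/c2.png

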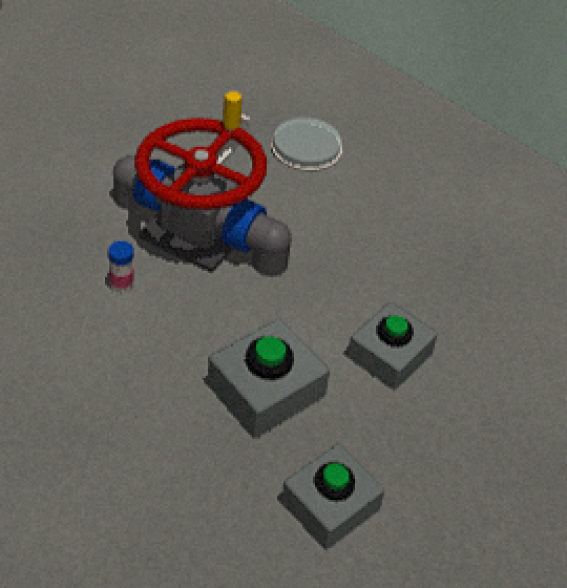

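The largest of the three boxes (pixels top (424,286), (436,245) and (466,301)) is the one at (424,286), nearest the valve. It is clearly the biggest in both crops, so it is the pump_box. The handle is at top (347,226), next to the pointer, and the vial is at (356,294).

```bash
cat >> h.py <<'E'
def tri(pt,ps):
    A=[];b=[]
    for c,p in(("top",pt),("side",ps)):
        o,d=ray(c,p); P=np.eye(3)-np.outer(d,d); A.append(P); b.append(P@o)
    return np.linalg.lstsq(np.vstack(A),np.hstack(b),rcond=None)[0]
E
python3 - <<'E'
from h import *
np.set_printoptions(precision=4,suppress=True)
from scipy.spatial.transform import Rotation as R
def hv(fn,lo,hi,box):
    im=cv2.imread("pics/"+fn); h=cv2.cvtColor(im,cv2.COLOR_BGR2HSV); m=cv2.inRange(h,lo,hi)
    z=np.zeros_like(m); x0,y0,x1,y1=box; z[y0:y1,x0:x1]=m[y0:y1,x0:x1]; return z
# rim ellipses at z=.104: project red pixels and fit circle
for c,fn,box in(("top","top0.png",(320,210,390,285)),("side","side0.png",(285,235,365,300))):
    m=hv(fn,(0,120,60),(8,255,255),box)|hv(fn,(172,120,60),(180,255,255),box)
    cs,_=cv2.findContours(m,cv2.RETR_EXTERNAL,cv2.CHAIN_APPROX_NONE); k=max(cs,key=cv2.contourArea)[:,0]
    P=np.array([at(c,p,.104)[:2] for p in k]).astype(np.float32); print(c,"rim",cv2.minEnclosingCircle(P),cv2.fitEllipse(P))
    y=hv(fn,(20,120,60),(35,255,255),(320,200,390,285)); print("handle",[at(c,np.argwhere(y).mean(0)[::-1],.135)])
print("hub",tri((354.8,249),(325.7,263.8)))
print("button",tri((130+620/2.1,160+263/2.1),(230+270/2.1,190+351/2.1)))
print("handle",tri((346.6,227.9),(339.3,242.2)), "mark",tri((346,216.5),(349.3,246.2)))
s=manip.sense(); print(R.from_quat(s["tool_rot"]).as_matrix())
E
```

```text
top rim ((0.5726409554481506, -0.07990268617868423), 0.07311271876096725) ((0.5721123814582825, -0.08017010241746902), (0.13772894442081451, 0.1426669955253601), 17.879961013793945)
handle [array([ 0.6363, -0.0624,  0.135 ])]
side rim ((0.5740794539451599, -0.07681706547737122), 0.07544306665658951) ((0.5729472637176514, -0.07664304971694946), (0.14228300750255585, 0.1471550166606903), 159.02471923828125)
handle [array([ 0.6336, -0.0599,  0.135 ])]
hub [ 0.5713 -0.0805  0.116 ]
button [ 0.4758 -0.292   0.0629]
handle [ 0.6311 -0.0568  0.1337] mark [ 0.6708 -0.0555  0.1013]
[[-0.92   0.392  0.   ]
 [ 0.392  0.92   0.   ]
 [ 0.     0.    -1.   ]]
```

Emit:
step_arm --targets "-622 -476 0 0;-622 -476 0 0;-622 -476 0 0;-622 -476 0 0;-622 -476 0 0;-622 -476 0 0;-622 -476 0 0;-622 -476 0 0;-622 -476 0 0;-622 -476 0 0;-622 -476 0 0;-622 -476 0 0" --gripper 1 --squeeze 20

```text
t: 2.2
tcp_pos: [0.5412, 0.0508, 0.2315]
tool_rot: [0.2, 0.98, 0.0, 0.0]
force: [1.5, 0.4, 0.3]
finger_gap: 0.001
gripper_force: 0.0
```

Emit:
step_arm --targets "-48 -36 0 0;-80 -60 0 0;-110 -83 0 0;-135 -103 0 0;-144 -109 0 0;-144 -109 20 0;-144 -109 50 0;-144 -109 80 0;-144 -109 100 0;-144 -109 106 0;-144 -109 106 0"

```text
t: 3.3
tcp_pos: [0.6294, -0.103, 0.1246]
tool_rot: [0.2, 0.98, 0.0, -0.001]
force: [0.3, 0.1, 0.7]
finger_gap: 0.001
gripper_force: 0.0
```

```bash
python3 - <<'E'
from h import *
a=snap("side","s1.png")[200:320,270:430]; cv2.imwrite("pics/c3.png",cv2.resize(a,None,fx=4,fy=4,interpolation=3))
s=manip.sense();print(s["t"],s["tcp_pos"],s["force"],s["q"])
# incremental arc rows (tool mm) from current angle
E
```

```text
3.35 [ 0.63030455 -0.10346227  0.12573644] [-0.1285872  -0.01975397  0.629866  ] [-3.37419598e-01  6.71917188e-01  1.48588020e+00  1.46377867e-04
  9.83605069e-01 -1.50614108e+00]
```

View pics/c3.png

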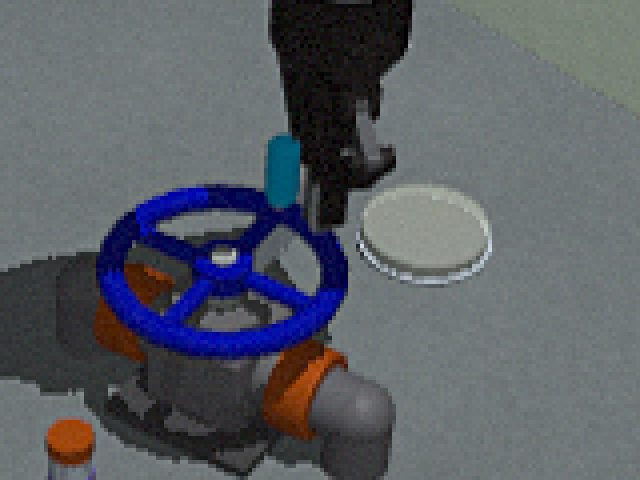

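```bash
python3 - <<'E'
from h import *
th=np.radians(156.9)
f=lambda p:np.array([65*np.cos(np.radians(p)-th),65*np.cos(np.radians(p)-np.radians(66.9))])
prev=np.array([58.5-0,-24.3]); R=np.array([[np.cos(th),np.sin(th)],[np.cos(np.radians(66.9)),np.sin(np.radians(66.9))]])
prev=R@prev
for k in range(6):
    rows=[np.round(f(-23+58*k+58*i/12)-prev) for i in range(1,13)]
    print(";".join("%d %d 0 0"%tuple(r) for r in rows)); prev=prev+rows[-1]
E
```

```text
-1 5 0 0;-1 10 0 0;0 16 0 0;2 21 0 0;4 26 0 0;7 31 0 0;9 36 0 0;13 40 0 0;16 44 0 0;20 48 0 0;24 51 0 0;29 55 0 0
5 2 0 0;10 5 0 0;15 6 0 0;20 8 0 0;26 9 0 0;31 9 0 0;37 9 0 0;42 9 0 0;47 8 0 0;53 7 0 0;58 5 0 0;63 3 0 0
5 -3 0 0;9 -6 0 0;14 -9 0 0;18 -13 0 0;21 -17 0 0;25 -21 0 0;28 -26 0 0;30 -31 0 0;32 -36 0 0;34 -41 0 0;35 -46 0 0;36 -52 0 0
0 -5 0 0;0 -11 0 0;0 -16 0 0;-1 -22 0 0;-3 -27 0 0;-5 -32 0 0;-7 -37 0 0;-10 -42 0 0;-13 -46 0 0;-17 -50 0 0;-21 -54 0 0;-25 -58 0 0
-4 -3 0 0;-9 -6 0 0;-14 -8 0 0;-19 -10 0 0;-24 -12 0 0;-30 -13 0 0;-35 -13 0 0;-41 -14 0 0;-46 -13 0 0;-51 -13 0 0;-57 -11 0 0;-62 -10 0 0
-5 2 0 0;-10 5 0 0;-15 8 0 0;-19 11 0 0;-23 15 0 0;-27 19 0 0;-30 23 0 0;-33 28 0 0;-36 32 0 0;-38 38 0 0;-40 43 0 0;-41 48 0 0
```

Emit:
step_arm --targets "-1 5 0 0;-1 10 0 0;0 16 0 0;2 21 0 0;4 26 0 0;7 31 0 0;9 36 0 0;13 40 0 0;16 44 0 0;20 48 0 0;24 51 0 0;29 55 0 0"

```text
t: 4.55
tcp_pos: [0.6244, -0.0424, 0.1251]
tool_rot: [0.2, 0.98, -0.001, -0.0]
force: [-1.0, -4.9, -0.3]
finger_gap: 0.002
gripper_force: 1.8
```

```bash
cat >> h.py <<'E'
def handle(save=None):
    s=manip.sense(); print(s["t"],np.round(s["tcp_pos"],4),np.round(s["force"],1))
    C=np.array([.572,-.079])
    t=s["tcp_pos"][:2]-C; print("tool ang",np.degrees(np.arctan2(t[1],t[0])),"r",np.hypot(*t))
    for c in("top","side"):
        im=snap(c,(save+c+".png") if save else None); h=cv2.cvtColor(im,cv2.COLOR_RGB2HSV); m=cv2.inRange(h,(20,120,60),(35,255,255))
        n,l,st,ce=cv2.connectedComponentsWithStats(m)
        for i in range(1,n):
            if st[i,4]<8: continue
            p=at(c,ce[i],.135)[:2]-C
            if np.hypot(*p)<.1: print(c,"handle",p+C,"r",round(np.hypot(*p),4),"ang",round(np.degrees(np.arctan2(p[1],p[0])),1),"n",st[i,4])
E
python3 -c "
from h import *
handle()"
```

```text
4.55 [ 0.6244 -0.0424  0.1251] [-1.  -4.9 -0.3]
tool ang 34.93825008013806 r 0.06390316700512456
side handle [ 0.60702078 -0.02371811] r 0.0654 ang 57.6 n 135
```

Emit:
step_arm --targets "5 2 0 0;10 5 0 0;15 6 0 0;20 8 0 0;26 9 0 0;31 9 0 0;37 9 0 0;42 9 0 0;47 8 0 0;53 7 0 0;58 5 0 0;63 3 0 0"

```text
t: 5.85
tcp_pos: [0.5686, -0.0142, 0.1258]
tool_rot: [0.2, 0.98, 0.001, 0.001]
force: [3.2, -1.1, 0.5]
finger_gap: -0.001
gripper_force: 1.4
```

Emit:
step_arm --targets "5 -3 0 0;9 -6 0 0;14 -9 0 0;18 -13 0 0;21 -17 0 0;25 -21 0 0;28 -26 0 0;30 -31 0 0;32 -36 0 0;34 -41 0 0;35 -46 0 0;36 -52 0 0"

```text
t: 7.05
tcp_pos: [0.5147, -0.0485, 0.1253]
tool_rot: [0.2, 0.98, 0.0, 0.0]
force: [3.6, 1.4, -0.3]
finger_gap: 0.001
gripper_force: 1.7
```

```bash
python3 -c "
from h import *
handle()"
```

```text
7.05 [ 0.5147 -0.0485  0.1253] [ 3.6  1.4 -0.3]
tool ang 151.98542151648036 r 0.06492718711035995
side handle [ 0.5074189  -0.07283173] r 0.0649 ang 174.5 n 160
```

Emit:
step_arm --targets "0 -5 0 0;0 -11 0 0;0 -16 0 0;-1 -22 0 0;-3 -27 0 0;-5 -32 0 0;-7 -37 0 0;-10 -42 0 0;-13 -46 0 0;-17 -50 0 0;-21 -54 0 0;-25 -58 0 0"

```text
t: 8.35
tcp_pos: [0.5147, -0.1118, 0.1252]
tool_rot: [0.2, 0.98, -0.0, -0.001]
force: [-0.8, 3.0, 0.1]
finger_gap: -0.002
gripper_force: 1.1
```

Emit:
step_arm --targets "-4 -3 0 0;-9 -6 0 0;-14 -8 0 0;-19 -10 0 0;-24 -12 0 0;-30 -13 0 0;-35 -13 0 0;-41 -14 0 0;-46 -13 0 0;-51 -13 0 0;-57 -11 0 0;-62 -10 0 0"

```text
t: 9.55
tcp_pos: [0.5686, -0.1454, 0.1253]
tool_rot: [0.2, 0.98, -0.0, 0.0]
force: [-3.2, 2.0, 0.0]
finger_gap: 0.003
gripper_force: 1.3
```

```bash
python3 -c "
from h import *
handle()"
```

```text
9.55 [ 0.5686 -0.1454  0.1253] [-3.2  2.   0. ]
tool ang -92.8965923095698 r 0.06649338696887831
side handle [ 0.58153277 -0.15464624] r 0.0762 ang -82.8 n 33
```

Emit:
step_arm --targets "-5 2 0 0;-10 5 0 0;-15 8 0 0;-19 11 0 0;-23 15 0 0;-27 19 0 0;-30 23 0 0;-33 28 0 0;-36 32 0 0;-38 38 0 0;-40 43 0 0;-41 48 0 0"

```text
t: 10.85
tcp_pos: [0.6254, -0.1171, 0.1255]
tool_rot: [0.2, 0.98, -0.0, 0.001]
force: [-2.7, -1.5, 0.8]
finger_gap: -0.002
gripper_force: 1.4
```

```bash
python3 - <<'E'
from h import *
handle("p")
a=cv2.imread("pics/pside.png")[200:320,270:430]; cv2.imwrite("pics/c4.png",cv2.resize(a,None,fx=4,fy=4,interpolation=3))
f=lambda p:np.array([65*np.cos(np.radians(p-156.9)),65*np.cos(np.radians(p-66.9))])
for i in range(1,15): print(3*i,np.round(f(-35+3*i)-f(-35)))
E
```

```text
10.85 [ 0.6254 -0.1171  0.1255] [-2.7 -1.5  0.8]
tool ang -35.48904477499561 r 0.06561734195586869
side handle [ 0.62527161 -0.09395115] r 0.0553 ang -15.7 n 29
3 [-1.  3.]
6 [-1.  7.]
9 [-1. 10.]
12 [-1. 14.]
15 [-1. 17.]
18 [-1. 20.]
21 [-1. 24.]
24 [ 0. 27.]
27 [ 1. 30.]
30 [ 2. 34.]
33 [ 3. 37.]
36 [ 4. 40.]
39 [ 6. 43.]
42 [ 7. 46.]
```

View pics/c4.png

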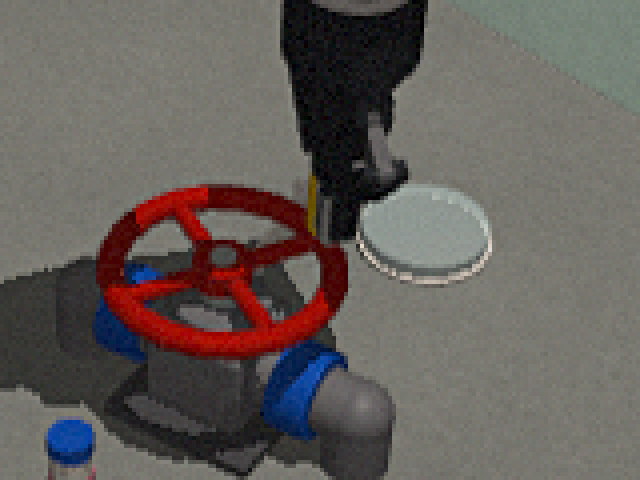

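The handle shows behind the finger at about -12°. I'll push about 24° more, slowly, then back off and measure.

Emit:
step_arm --targets "-1 3 0 0;-1 7 0 0;-1 10 0 0;-1 14 0 0;-1 17 0 0;-1 20 0 0;-1 22 0 0;-1 24 0 0;0 26 0 0;0 27 0 0;0 27 0 0;0 27 0 0"

```text
t: 12.15
tcp_pos: [0.6351, -0.092, 0.1251]
tool_rot: [0.2, 0.98, 0.0, -0.0]
force: [-4.3, -2.7, -1.5]
finger_gap: -0.002
gripper_force: 1.8
```

Emit:
step_arm --targets "0 -5 0 0;0 -15 0 0;0 -25 0 0;0 -25 0 0"

```text
t: 12.55
tcp_pos: [0.6256, -0.1167, 0.1256]
tool_rot: [0.201, 0.98, -0.0, 0.001]
force: [-0.4, -0.2, -0.9]
finger_gap: -0.001
gripper_force: 0.0
```

```bash
python3 - <<'E'
from h import *
handle("r")
y=cv2.inRange(cv2.cvtColor(cv2.imread("pics/side0.png"),cv2.COLOR_BGR2HSV),(20,120,60),(35,255,255)); print("start n",(y[200:300,300:400]>0).sum(), [r["position"] for r in manip.mark_of("side","spoke_handle")[:1]])
p=[cv2.resize(cv2.imread("pics/"+n)[205:305,285:385],None,fx=4,fy=4,interpolation=3) for n in("side0.png","rside.png")]
cv2.imwrite("pics/c5.png",np.hstack(p))
E
```

```text
12.55 [ 0.6256 -0.1167  0.1256] [-0.4 -0.2 -0.9]
tool ang -35.13434429590969 r 0.06550554736824435
side handle [ 0.63452494 -0.0686715 ] r 0.0634 ang 9.4 n 138
start n 143 [[343.7, 244.2]]
```

View pics/c5.png

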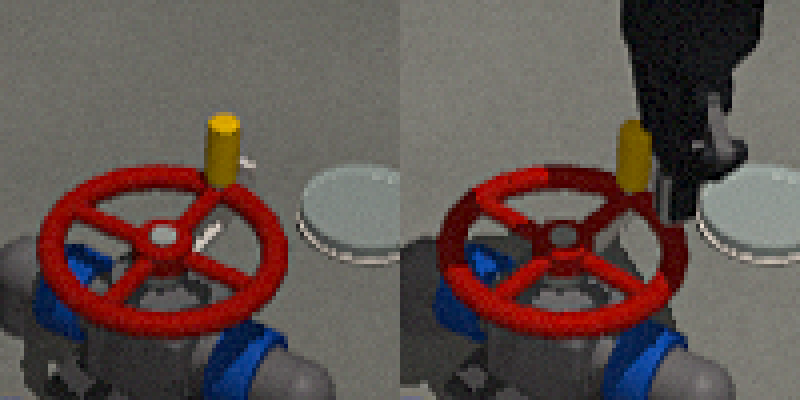

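Emit:
step_arm --targets "0 10 0 0;0 18 0 0;0 23 0 0;0 26 0 0;1 29 0 0;1 31 0 0;2 33 0 0;2 33 0 0;2 33 0 0"

```text
t: 13.6
tcp_pos: [0.6358, -0.084, 0.125]
tool_rot: [0.2, 0.98, -0.0, -0.001]
force: [-2.6, -2.5, -0.0]
finger_gap: -0.002
gripper_force: 1.5
```

Emit:
step_arm --targets "-1 -5 0 0;-3 -15 0 0;-5 -30 0 0;-8 -45 0 0;-8 -45 0 0"

```text
t: 14.1
tcp_pos: [0.6262, -0.1314, 0.1254]
tool_rot: [0.202, 0.979, -0.0, 0.001]
force: [0.2, -0.3, -0.1]
finger_gap: -0.001
gripper_force: 0.0
```

```bash
python3 - <<'E'
from h import *
handle("u")
p=[cv2.resize(cv2.imread("pics/"+n)[205:305,285:385],None,fx=4,fy=4,interpolation=3) for n in("side0.png","uside.png")]
cv2.imwrite("pics/c6.png",np.hstack(p))
E
```

```text
14.1 [ 0.6262 -0.1314  0.1254] [ 0.2 -0.3 -0.1]
tool ang -44.05265773632508 r 0.07535876271472469
top handle [ 0.63622682 -0.05925307] r 0.0672 ang 17.1 n 36
side handle [ 0.63354928 -0.05909506] r 0.0647 ang 17.9 n 144
```

View pics/c6.png

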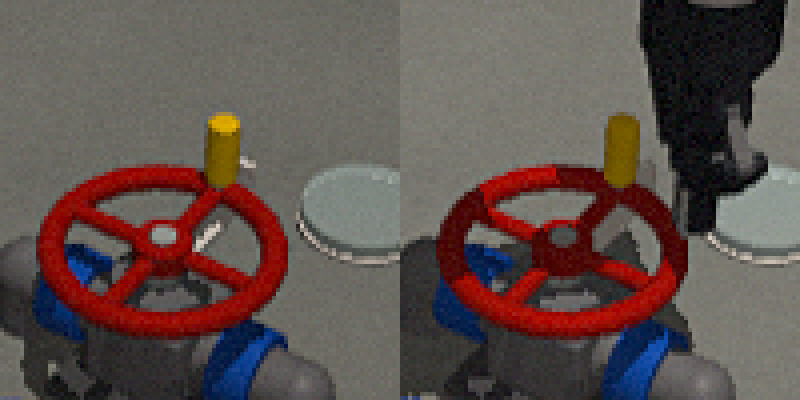

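The handle is back at its starting angle: 17.9° against 17.2° in the side view. Now the button.

Emit:
step_arm --targets "0 0 -40 0;12 -35 -50 0;29 -80 -50 0;46 -125 -50 0;62 -170 -50 0;75 -200 -50 0;75 -207 -50 0;75 -207 -20 0;75 -207 15 0;75 -207 35 0;75 -207 45 0;75 -207 45 0"

```text
t: 15.4
tcp_pos: [0.4762, -0.2883, 0.0791]
tool_rot: [0.2, 0.98, 0.001, -0.001]
force: [-0.7, -0.7, 0.3]
finger_gap: -0.002
gripper_force: 0.0
```

```bash
python3 - <<'E'
from h import *
s=manip.sense();print(s["t"],s["tcp_pos"],s["force"])
p=[cv2.resize(snap(c)[...,::-1][a:a+100,b:b+100],None,fx=4,fy=4,interpolation=3) for c,a,b in(("top",235,375),("side",310,305))]
cv2.imwrite("pics/c7.png",np.hstack(p))
E
```

```text
15.4 [ 0.4761617  -0.28834741  0.07911741] [-0.70868877 -0.72321135  0.28427778]
```

View pics/c7.png

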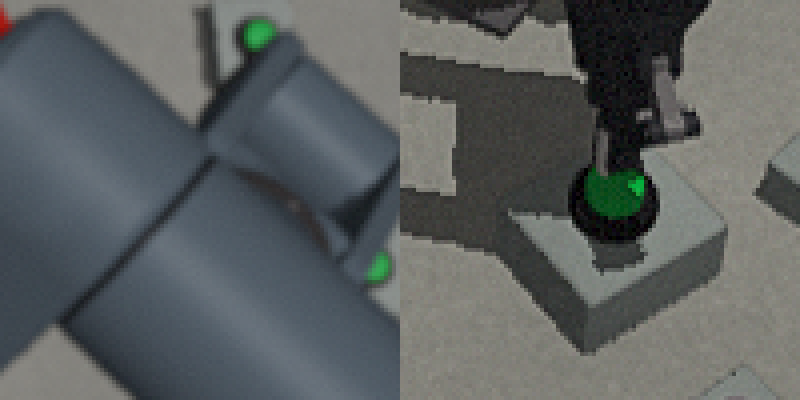

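Emit:
step_arm --targets "-1 -3 5 0;-1 -3 10 0;-1 -3 14 0;-1 -3 16 0;-1 -3 18 0;-1 -3 19 0;-1 -3 19 0"

```text
t: 16.2
tcp_pos: [0.4761, -0.293, 0.0616]
tool_rot: [0.2, 0.98, -0.0, 0.0]
force: [-0.3, -0.5, 4.5]
finger_gap: 0.002
gripper_force: 2.2
```

Emit:
step_arm --targets "0 0 1 0;0 0 2 0;0 0 2 0"

```text
t: 16.5
tcp_pos: [0.4762, -0.293, 0.0609]
tool_rot: [0.2, 0.98, -0.001, 0.001]
force: [-2.2, 0.4, 13.3]
finger_gap: 0.0
gripper_force: 6.7
```

Emit:
step_arm --targets "0 0 1 0;0 0 2 0;0 0 2 0"

```text
t: 16.8
tcp_pos: [0.4762, -0.2931, 0.0607]
tool_rot: [0.2, 0.98, -0.001, 0.001]
force: [-3.4, 2.5, 25.9]
finger_gap: -0.002
gripper_force: 12.8
```

That is a hard stop. I'll check whether it is the button bottoming out or the housing.

```bash
python3 - <<'E'
from h import *
a=snap("side")[...,::-1]; b=cv2.imread("pics/side0.png")
cv2.imwrite("pics/c8.png",np.hstack([cv2.resize(i[325:385,330:390],None,fx=6.6,fy=6.6,interpolation=3) for i in(b,a)]))
h=cv2.cvtColor(b,cv2.COLOR_BGR2HSV); m=cv2.inRange(h,(45,100,40),(75,255,255)); m[:,:330]=0;m[:,390:]=0;m[:325]=0;m[385:]=0
ys,xs=np.nonzero(m);print("side green",xs.min(),xs.max(),ys.min(),ys.max(),len(xs))
t=cv2.inRange(cv2.cvtColor(cv2.imread("pics/top0.png"),cv2.COLOR_BGR2HSV),(45,100,40),(75,255,255));t[:,:410]=0;t[:,440:]=0;t[:270]=0;t[300:]=0
print("tri centroid",tri(np.argwhere(t).mean(0)[::-1],np.argwhere(m).mean(0)[::-1]))
for z in(.057,.0667,.061): # predicted row of near edge of top face (circle r 15)
    k=manip.get_calibration("side");E=np.linalg.inv(k["extrinsics"]);f=240/np.tan(np.radians(k["fov_y"])/2)
    an=np.linspace(0,6.28,60);P=np.c_[.476+.015*np.cos(an),-.293+.015*np.sin(an),np.full(60,z),np.ones(60)]@E.T
    r=f*P[:,1]/P[:,2]+k["cy"];print(z,r.min(),r.max())
E
```

```text
side green 352 365 350 364 172
tri centroid [ 0.47585333 -0.29184739  0.06369057]
0.057 353.3181314290559 365.2589256676159
0.0667 350.20343841399654 362.1425326897698
0.061 352.03806212822826 363.978258027181
```

View pics/c8.png

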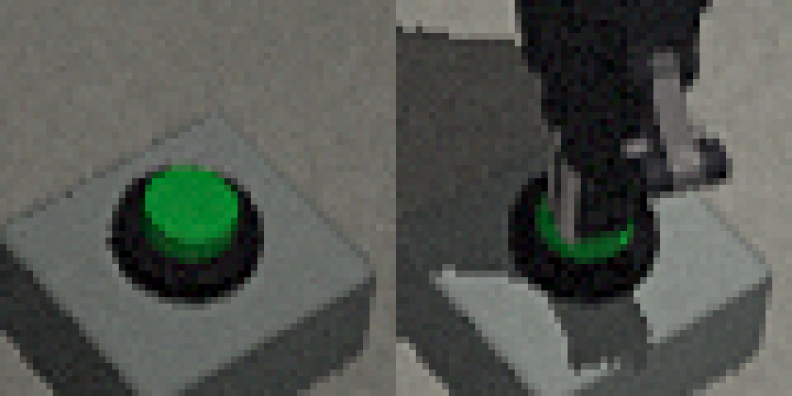

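The green side wall has gone and the fingers sit within the green face. The top went from about 66.7 to 60.7 mm, a full 6 mm press. Now release.

Emit:
step_arm --targets "0 0 -5 0;0 0 -30 0;0 0 -70 0;0 0 -110 0;0 -40 -120 0;0 -90 -120 0;0 -90 -120 0;0 -90 -120 0"

```text
t: 17.65
tcp_pos: [0.4395, -0.3757, 0.1766]
tool_rot: [0.201, 0.98, 0.001, -0.001]
force: [0.2, 0.2, 0.7]
finger_gap: -0.004
gripper_force: 0.0
```

```bash
python3 - <<'E'
from h import *
handle("e")
for q in("tub","vial","dish","wash_bottle"):
    for r in manip.mark_of("top",q)[:1]: print(q,r["position"])
a=cv2.imread("pics/eside.png"); h=cv2.cvtColor(a,cv2.COLOR_BGR2HSV); m=cv2.inRange(h,(45,100,40),(75,255,255))[325:385,330:390]; ys,xs=np.nonzero(m); print(len(xs),ys.min()+325 if len(xs) else None)
E
```

```text
17.65 [ 0.4395 -0.3757  0.1766] [0.2 0.2 0.7]
tool ang -114.06661071427746 r 0.32489543511246427
top handle [ 0.6364039  -0.06179337] r 0.0667 ang 15.0 n 44
side handle [ 0.6338711  -0.05865142] r 0.0651 ang 18.2 n 145
tub [221.8, 293.7]
vial [354.9, 294.7]
dish [343.4, 192.8]
wash_bottle [171.4, 233.2]
180 350
```

The wheel is in place, the button is up (green top edge at row 350 as at the start), and the loose things have not moved.

```bash
python3 -c "
from station import manip
print(manip.sign_off())"
```

```text
the job is handed in; nothing more can be done
None
```

The job is handed in, though sign-off gave no verdict: the valve wheel went one full turn counter-clockwise (handle back within about 1° of its start), then the pump button was pressed fully down and sprang back up, and the tub, vial, bottle and dish stayed put.

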